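# Return sample mounts to the storage tray in reverse order

### The arm

A 7-joint arm with a two-finger parallel gripper is mounted at the origin on the work surface. World frame = base frame: x ahead of the robot, y to its left, z up, the work surface at z = 0. Lengths are in m, angles in rad, forces in N, time in s.
With the tool pointing down it reaches from about 0.4 to 0.85 m from the base axis. Payload 10.4 kg.
Tool frame: the origin (TCP) lies midway between the tips of the shut fingers; the grasp point (between the pads) lies 19 mm behind it; z points along the fingers, y is the line along which they close (so a half turn about z gives the same grasp; the last joint's range is limited). The gripper opens to 87 mm and grips with 3 to 60 N. Pads are 19 mm wide; open, the fingers measure 117 mm over their backs; the gripper's body (75 mm by 190 mm) begins 51 mm behind the grasp point.
Start: joints at [1.206, 0.332, -0.065, 1.46, 0.022, 1.35, -0.088], TCP at [0.21, -0.589, 0.223] pointing down, gripper open.
Joint ranges: [-2.6, 2.6], [-0.5, 2.12], [-1.47, 1.34], [0.16, 2.42], [-1.27, 4.41], [0.06, 2.06], [-2.6, 2.6]. Speed limits (rad/s): [2.22, 2.22, 2.79, 2.79, 3.14, 3.14, 3.14].

### API

Orientations are given as [roll, pitch, yaw] about the fixed x, y, z axes, in that order (R = Rz(yaw) Ry(pitch) Rx(roll)).
In Python, from bench import monitor, grab_frame, hand_in gives the robot as it stands. The module is installed in compiled form; this text tells all that it offers.
- The arm moves only by the tool step_arm, never from a script. Its argument "targets" is a list of rows, each a list of 6 numbers: the shift along the tool's x, y, z in units of 0.02 m (1.0 is 0.02 m), then the turn, a rotation vector about the tool's x, y, z in units of 6 degrees (1.0 is 6 degrees). A call has 1 to 10 rows; each row shifts and turns the commanded pose from where the row before left it, along the tool's axes as they then stand; what a row does not reach is not made up. A row lasts 1/12 s, in which the tool goes at most 41.7 mm and 7.16 degrees, less where a joint would pass 70% of its speed; a pose out of reach is approached as far as the arm can. A call with a number of a shift or a turn outside -1 to 1 is refused whole. A call with a gripper value outside its range is refused whole. "fingers" is the closure, from -1 (fully open) to 1 (shut), set as the call begins (left out, the last holds). The fingers move at their own pace and stop on an object; "force" is the grip in N (left out, the last holds). Time passes only in rows, so rows that do not move let the fingers close. It gives the time, the measured TCP pose, the force, the opening and the grip force at its end, in the units of the state.
- monitor.get_state(): the state, without advancing time (a new reading comes with each control period).
- grab_frame(name): name is "scene" or "top" or "wrist"; returns a dict with "color" (420x560x3 uint8, blue, green, red), "fx", "fy", "cx", "cy" (pixels), "xyz" and "attitude" of the camera in the world; the wrist camera has in their place "mount" (4x4, takes a point from camera to tool coordinates, whose origin is the TCP and whose axes are the flange's). Camera axes: x right, y up, looking along -z (the intrinsics and any distortion apply to the point x, -y, -z); pixel columns grow to the right and rows downward; lengths in m; the calibration is good to about 2 mm. A picture is of the moment at which its call begins: read the wrist's pose just before it. There is no depth.
- hand_in(): hands the job in; it is judged then, once.
The state is a dict: "clock": time; "joint_positions": joint angles; "dq": joint speeds; "tau": joint torques, N m; "tool_pos": TCP position; "tool_rot": TCP orientation; "ft_force": force on the tool from outside, world axes, zero at the start; "moment": the same for the moment, N m; "width": finger opening in m; "grasp_force": force on a finger pad.
Only numpy, scipy, OpenCV 4.12 (cv2) and the standard library are available. Lean on these libraries where they do the work, as an engineer would, in place of code of your own. Each camera call takes 0.05 s, during which the arm holds its last target. There are 200 camera calls.

### The job

Move the four aluminium sample mounts from the row of small frosted boxes on the grey plate into the empty white tray, one to a compartment and in reverse order: as seen from the robot, the mount that stands leftmost in its row goes into the rightmost compartment, the second from the left into the second from the right, and so on. Keep every mount upright throughout, and leave each standing on the floor of its compartment.

Things in the scene. Friction and masses are not known exactly. Their poses are not given: they have to be found in the camera images.
- mount_round: Loose solid aluminium sample mount with a small dark chip glued on its flat top; upright prism, round, 28 mm diameter, 54 mm tall, about 0.1 kg. Origin: centre of its underside; z up. At the start it stands in its own frosted box, turned up to about 0.2 rad either way from the box.
- mount_square: Loose solid aluminium sample mount with a small dark chip glued on its flat top; upright prism, square, 28 x 28 mm, 46 mm tall, about 0.1 kg. Origin: centre of its underside; z up. At the start it stands in its own frosted box, turned up to about 0.2 rad either way from the box.
- mount_hex: Loose solid aluminium sample mount with a small dark chip glued on its flat top; upright prism, hexagonal, 30 mm across flats (a pair of flats faces its own +x and -x), 50 mm tall, about 0.1 kg. Origin: centre of its underside; z up. At the start it stands in its own frosted box, turned up to about 0.2 rad either way from the box.
- mount_slab: Loose solid aluminium sample mount with a small dark chip glued on its flat top; upright prism, flat oblong, 20 mm along its own x by 36 mm along its own y, 50 mm tall, about 0.1 kg. Origin: centre of its underside; z up. At the start it stands in its own frosted box, turned up to about 0.2 rad either way from the box.
- box_round: Fixed frosted-clear (milky white) open-topped specimen box, 52 x 52 mm, 12 mm high, walls and floor 3 mm, in which the round mount stands at the start. The four boxes are alike. They stand side by side on the carrier, in an order that changes from start to start. Origin: centre of its underside; axes parallel to the carrier's.
- box_square: Fixed frosted-clear (milky white) open-topped specimen box, 52 x 52 mm, 12 mm high, walls and floor 3 mm, in which the square mount stands at the start. The four boxes are alike. They stand side by side on the carrier, in an order that changes from start to start. Origin: centre of its underside; axes parallel to the carrier's.
- box_hex: Fixed frosted-clear (milky white) open-topped specimen box, 52 x 52 mm, 12 mm high, walls and floor 3 mm, in which the hex mount stands at the start. The four boxes are alike. They stand side by side on the carrier, in an order that changes from start to start. Origin: centre of its underside; axes parallel to the carrier's.
- box_slab: Fixed frosted-clear (milky white) open-topped specimen box, 52 x 52 mm, 12 mm high, walls and floor 3 mm, in which the slab mount stands at the start. The four boxes are alike. They stand side by side on the carrier, in an order that changes from start to start. Origin: centre of its underside; axes parallel to the carrier's.
- carrier: Fixed flat grey plate 74 x 246 mm, 8 mm thick, carrying the row of four frosted boxes, at y = +87, +29, -29 and -87 mm in its frame (x = 0, z = 8 mm). Origin: centre of its underside; its y axis runs along the row, to the robot's left (world +y) within 0.3 rad; z up. It lies to the left or to the right of the tray.
- tray: Fixed white tray 66 x 240 mm, 12 mm high, with one row of four empty square compartments, each 50 x 50 mm inside, walls 8 mm thick, floor 4 mm above the tray's underside. Compartment centres at y = +87, +29, -29 and -87 mm in its frame (x = 0). Origin: centre of its underside; its y axis runs along the row, to the robot's left (world +y) within 0.3 rad; z up.
Mind the look-alikes: they are no part of the job. What is shaped like the mount_slab but orange is not meant.

How it is judged:
At the end, for the whole second after the job is handed in: Each mount is released and at rest (under 0.02 m/s) in the tray compartment that mirrors its starting box (box at carrier y = +87 mm to tray y = -87 mm, etc.): within 16 mm of the centre along both tray axes, underside within 3 mm of the floor, tilted under 0.12 rad (((y of box_round in the frame of carrier between 0.067 and 0.107 m and y of mount_round in the frame of tray between -0.103 and -0.071 m) or (y of box_round in the frame of carrier between 0.009 and 0.049 m and y of mount_round in the frame of tray between -0.045 and -0.013 m) or (y of box_round in the frame of carrier between -0.049 and -0.009 m and y of mount_round in the frame of tray between 0.013 and 0.045 m) or (y of box_round in the frame of carrier between -0.107 and -0.067 m and y of mount_round in the frame of tray between 0.071 and 0.103 m)) and x of mount_round in the frame of tray between -0.016 and 0.016 m and z of mount_round in the frame of tray between 0.001 and 0.007 m and angle between each of mount_round, mount_square, mount_hex, mount_slab's own z axis and vertical below 0.12 rad and linear speed of each of mount_round, mount_square, mount_hex, mount_slab below 0.02 m/s and contact force between each of mount_round, mount_square, mount_hex, mount_slab and the fingers below 0.05 N and ((y of box_square in the frame of carrier between 0.067 and 0.107 m and y of mount_square in the frame of tray between -0.103 and -0.071 m) or (y of box_square in the frame of carrier between 0.009 and 0.049 m and y of mount_square in the frame of tray between -0.045 and -0.013 m) or (y of box_square in the frame of carrier between -0.049 and -0.009 m and y of mount_square in the frame of tray between 0.013 and 0.045 m) or (y of box_square in the frame of carrier between -0.107 and -0.067 m and y of mount_square in the frame of tray between 0.071 and 0.103 m)) and x of mount_square in the frame of tray between -0.016 and 0.016 m and z of mount_square in the frame of tray between 0.001 and 0.007 m and ((y of box_hex in the frame of carrier between 0.067 and 0.107 m and y of mount_hex in the frame of tray between -0.103 and -0.071 m) or (y of box_hex in the frame of carrier between 0.009 and 0.049 m and y of mount_hex in the frame of tray between -0.045 and -0.013 m) or (y of box_hex in the frame of carrier between -0.049 and -0.009 m and y of mount_hex in the frame of tray between 0.013 and 0.045 m) or (y of box_hex in the frame of carrier between -0.107 and -0.067 m and y of mount_hex in the frame of tray between 0.071 and 0.103 m)) and x of mount_hex in the frame of tray between -0.016 and 0.016 m and z of mount_hex in the frame of tray between 0.001 and 0.007 m and ((y of box_slab in the frame of carrier between 0.067 and 0.107 m and y of mount_slab in the frame of tray between -0.103 and -0.071 m) or (y of box_slab in the frame of carrier between 0.009 and 0.049 m and y of mount_slab in the frame of tray between -0.045 and -0.013 m) or (y of box_slab in the frame of carrier between -0.049 and -0.009 m and y of mount_slab in the frame of tray between 0.013 and 0.045 m) or (y of box_slab in the frame of carrier between -0.107 and -0.067 m and y of mount_slab in the frame of tray between 0.071 and 0.103 m)) and x of mount_slab in the frame of tray between -0.016 and 0.016 m and z of mount_slab in the frame of tray between 0.001 and 0.007 m); the robot touches nothing.
It fails at once if a mount is tipped by more than 0.6 rad (angle between any of mount_round, mount_square, mount_hex, mount_slab's own z axis and vertical above 0.6 rad).
It also fails if it takes over 106 s, if anything falls off the work surface, if the arm or the gripper's body presses on something with over 40 N, if the wrist force passes 120 N, or if a joint passes its speed limit or range.

## Working session

There is one attempt and no reset: what is moved stays moved. The work goes in short steps, Python scripts to look and compute and a tool call to move; the robot and the scene stay as the last step left them, time stands still between calls to the robot, and variables do not carry over. Pictures are saved under pics/ and viewed, at most 14 in all, crops included, and the job is handed in when it is done.

Besides the shell and the picture viewer there is one more tool, called after "Call:" as name(argument=value, ...), one argument or row to a line, values as JSON. step_arm: Moves the arm, as the interface text tells. Its arguments: {"type":"object","properties":{"targets":{"type":"array"},"fingers":{"type":"number"},"force":{"type":"number"}},"required":["targets"]}

```bash
mkdir -p pics
cat > h.py <<'E'
import numpy as np, cv2
from scipy.spatial.transform import Rotation as R
from bench import monitor, grab_frame, hand_in
E
python3 - <<'E'
from h import *
s=monitor.get_state(); print(s)
for n in ("top","scene"):
    f=grab_frame(n); cv2.imwrite(f"pics/{n}1.png",f["color"])
    print(n,{k:v for k,v in f.items() if k!="color"})
    np.save(f"{n}.npy",f,allow_pickle=True)
E
```

```text
{'clock': 0.0, 'joint_positions': array([ 1.20639325,  0.33286924, -0.06468096,  1.46094731,  0.02164922,
        1.34989775, -0.08850011]), 'dq': array([-4.92566209e-04,  3.66542565e-04, -4.37248208e-04,  1.39071938e-03,
       -2.07824135e-03, -6.02316592e-05,  4.77044720e-05]), 'tau': array([-1.62475979e-03, -6.23266625e+01,  2.37347366e-02, -3.89906788e+01,
       -6.13463460e-02,  3.97697417e-02,  1.18236185e-04]), 'tool_pos': array([ 0.20932884, -0.58849049,  0.22175269]), 'tool_rot': array([-3.14017246e+00,  1.20564066e-04,  3.41816989e-01]), 'ft_force': array([0.37775208, 0.22378746, 0.32418766]), 'moment': array([-0.00168636,  0.00212346, -0.01573493]), 'grasp_force': 0.0, 'width': 0.08705478022490572}
top {'fx': 402.64563352724423, 'fy': 402.64563352724423, 'cx': 284.608648884978, 'cy': 210.14203118860826, 'xyz': array([0.5162029 , 0.01837563, 0.78974052]), 'attitude': array([ 0.12040937, -0.04889611, -1.59556676])}
scene {'fx': 490.370781213704, 'fy': 490.370781213704, 'cx': 284.94403016940026, 'cy': 209.48812496994432, 'xyz': array([ 0.98374577, -0.38395598,  0.86116899]), 'attitude': array([0.58032598, 0.01577836, 0.78461042])}
```

View pics/top1.png

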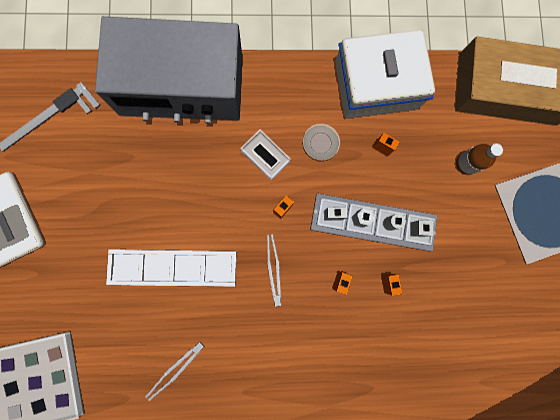

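View pics/scene1.png

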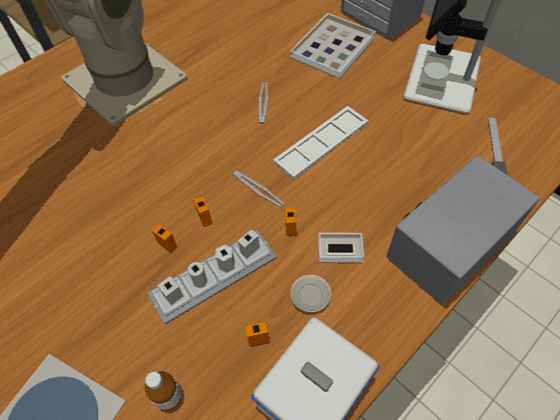

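Top view: the empty white tray is at about (107–236, 250–287), and the grey carrier with four boxes is at (311–437, 194–250). The mounts are at about (334,213), (363,217), (393,223) and (422,229). The orange slabs at (284,206), (387,143), (344,283) and (394,285) are decoys. I'll enlarge the carrier to check this.

Run:
```python
from h import *
a=cv2.imread("pics/top1.png")[185:260,305:445]; b=cv2.imread("pics/scene1.png")[220:325,140:285]
a=cv2.resize(a,None,fx=5,fy=5,interpolation=cv2.INTER_CUBIC)[:, :700]
cv2.imwrite("pics/crop_top.png",a)
c=cv2.imread("pics/top1.png")[240:295,100:245]; cv2.imwrite("pics/crop_tray.png",cv2.resize(c,None,fx=5,fy=5,interpolation=cv2.INTER_CUBIC))
```

```text
(no output)
```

View pics/crop_top.png

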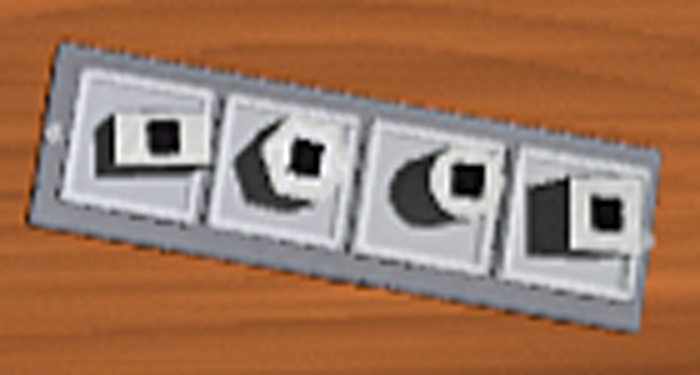

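View pics/crop_tray.png

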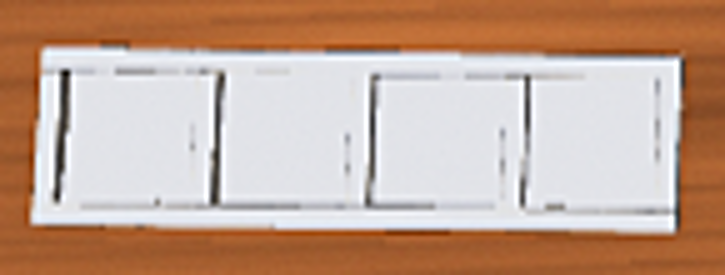

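From left to right the row holds the slab (162,138 in the crop), hex (305,157), round (467,181) and square (606,213). All four are aluminium with white tops, and none is orange. Now I'll measure them.

```bash
cat >> h.py <<'E'
def ray(f,uv):
    K=np.array([[f["fx"],0,f["cx"]],[0,f["fy"],f["cy"]],[0,0,1]])
    p=np.c_[np.atleast_2d(uv),np.ones(len(np.atleast_2d(uv)))]@np.linalg.inv(K).T
    d=p*[1,-1,-1]
    return R.from_euler('xyz',f["attitude"]).apply(d)
def at_z(f,uv,z):
    d=ray(f,uv); return f["xyz"]+d*((z-f["xyz"][2])/d[:,2])[:,None]
def fit2d(model,pts):
    m,p=model.mean(0),pts.mean(0); U,_,V=np.linalg.svd((model-m).T@(pts-p)); Rm=(U@V).T
    t=p-Rm@m; return t,np.arctan2(Rm[1,0],Rm[0,0]),np.linalg.norm(model@Rm.T+t-pts,axis=1)
def load(n): return np.load(f"{n}.npy",allow_pickle=True).item()
E
python3 - <<'E'
from h import *
t=load("top"); s=load("scene")
o=lambda c,o: (np.array(c)+.5)/5-.5+np.array(o)
L=lambda a,b: np.array([[a,b],[a,-b],[-a,-b],[-a,b]])
c=at_z(t,o([(62,43),(660,150),(638,330),(30,225)],(305,185)),.008)
print("carrier",fit2d(L(.037,.123),c[:,:2]))
r=at_z(t,o([(44,47),(682,57),(677,231),(32,223)],(100,240)),.012)
print("tray",fit2d(L(.033,.120),r[:,:2]))
sc=at_z(s,[(149,292),(167,319),(275,256),(262,231)],.008); print("scene carrier corners\n",sc.round(4))
chips=o([(162,138),(305,157),(467,181),(606,213)],(305,185))
for n,f,roi in (("top",t,(190,250,310,440)),("scene",s,(225,320,150,280))):
    g=f["color"][roi[0]:roi[1],roi[2]:roi[3]].max(2)
    k,lab,st,ce=cv2.connectedComponentsWithStats((g<32).astype(np.uint8))
    for i in range(1,k):
        if 8<st[i,4]<120: print(n,ce[i]+[roi[2],roi[0]],st[i,4])
for n,h,p in zip("slab hex round square".split(),(.05,.05,.054,.046),chips):
    print(n,p.round(1),at_z(t,p,.011+h).round(4))
# top outline yaw
P=at_z(t,o([(113,113),(207,108),(210,168),(112,175)],(305,185)),.061);print("slab outline",P.round(4))
P=at_z(t,o([(571,180),(638,180),(640,248),(573,252)],(305,185)),.057);print("square",P.round(4))
for obj in [(284,206),(387,143),(344,283),(394,285)]: print("orange",at_z(t,obj,.05).round(3))
E
```

```text
carrier (array([ 0.58314758, -0.19888843]), np.float64(-0.19435506178592887), array([0.00193043, 0.00164156, 0.00162895, 0.00102053]))
tray (array([0.50450149, 0.19400528]), np.float64(-0.039855619089532356), array([0.00038016, 0.0003225 , 0.00028457, 0.00036267]))
scene carrier corners
 [[ 0.5272 -0.308   0.008 ]
 [ 0.5939 -0.3167  0.008 ]
 [ 0.642  -0.0883  0.008 ]
 [ 0.5825 -0.0669  0.008 ]]
top [337.22222222 212.11111111] 27
top [366. 216.] 33
top [398.35294118 220.38235294] 34
top [417.92857143 226.57142857] 14
top [426.06896552 227.4137931 ] 29
scene [247.30769231 237.46153846] 13
scene [223.25 252.  ] 12
scene [195.         268.38888889] 18
scene [167.6        285.06666667] 15
slab [337.  212.2] [[ 0.598  -0.1157  0.061 ]]
hex [365.6 216. ] [[ 0.5899 -0.1684  0.061 ]]
round [398.  220.8] [[ 0.5795 -0.227   0.065 ]]
square [425.8 227.2] [[ 0.5672 -0.2815  0.057 ]]
slab outline [[ 0.6075 -0.0979  0.061 ]
 [ 0.6087 -0.1328  0.061 ]
 [ 0.5865 -0.1329  0.061 ]
 [ 0.5847 -0.0967  0.061 ]]
square [[ 0.5798 -0.269   0.057 ]
 [ 0.5792 -0.2944  0.057 ]
 [ 0.5539 -0.2934  0.057 ]
 [ 0.553  -0.268   0.057 ]]
orange [[ 0.613 -0.019  0.05 ]]
orange [[ 0.731 -0.22   0.05 ]]
orange [[ 0.469 -0.125  0.05 ]]
orange [[ 0.463 -0.218  0.05 ]]
```

Call:
step_arm(
  targets=[
    [0,0,0,0,0,-1],
    [0,0,0,0,0,-1],
    [0,0,0,0,0,-1],
    [0,0,0,0,0,-1],
    [0,0,0,0,0,-1],
    [0,0,0,0,0,-1],
    [0,0,0,0,0,-1],
    [0,0,0,0,0,-1],
    [0,0,0,0,0,-1],
    [0,0,0,0,0,-1],
  ],
  fingers=-1,
)

```text
clock: 0.93
tool_pos: [0.2094, -0.5886, 0.2221]
tool_rot: [-3.141, -0.001, 1.394]
ft_force: [-0.4, -0.3, -0.2]
width: 0.0871
grasp_force: 0.0
```

Call:
step_arm(
  targets=[
    [0,0,0,0,0,-1],
    [0,0,0,0,0,-0.7],
    [0.9,0.9,0,0,0,0],
    [0.9,0.9,0,0,0,0],
    [0.9,0.9,0,0,0,0],
    [0.9,0.9,0,0,0,0],
    [0.9,0.9,0,0,0,0],
    [0.9,0.9,0,0,0,0],
    [0.9,0.9,0,0,0,0],
    [0.9,0.9,0,0,0,0],
  ],
)

```text
clock: 1.77
tool_pos: [0.3547, -0.4443, 0.2222]
tool_rot: [-3.141, -0.0, 1.567]
ft_force: [1.0, -0.4, 0.5]
width: 0.0868
grasp_force: 0.0
```

Call:
step_arm(
  targets=[
    [0.9,0.9,0,0,0,0],
    [0.9,0.9,0,0,0,0],
    [0.9,0.9,0,0,0,0],
    [0.9,0.9,0,0,0,0],
    [0.9,0.9,0,0,0,0],
    [0.9,0.9,0,0,0,0],
    [0.9,0.9,0,0,0,0],
    [0.9,0.9,0,0,0,0],
    [0.9,0.9,0,0,0,0],
    [0.9,0.9,0,0,0,0],
  ],
)

```text
clock: 2.6
tool_pos: [0.5353, -0.2651, 0.2222]
tool_rot: [-3.141, -0.0, 1.567]
ft_force: [1.2, 0.2, 0.0]
width: 0.0871
grasp_force: 0.0
```

Call:
step_arm(
  targets=[
    [0.9,0.9,0,0,0,0],
    [0.9,0.9,0,0,0,0],
    [0.9,0.5,0,0,0,0],
    [0,0,0,0,0,0],
    [0,0,0,0,0,0],
    [0,0,0,0,0,0],
  ],
)

```text
clock: 3.1
tool_pos: [0.5804, -0.2131, 0.2222]
tool_rot: [-3.141, 0.0, 1.566]
ft_force: [-1.2, 0.7, 0.3]
width: 0.087
grasp_force: 0.0
```

Run:
```python
from h import *
s=monitor.get_state(); print(s["clock"],s["tool_pos"],s["tool_rot"],s["joint_positions"].round(2),s["ft_force"])
f=grab_frame("wrist"); cv2.imwrite("pics/w1.png",f["color"]); f["s"]=s; np.save("w1.npy",f,allow_pickle=True)
print({k:v for k,v in f.items() if k not in("color","s")})
```

```text
3.1 [ 0.58039192 -0.21309333  0.22222264] [-3.14077697e+00  4.25024328e-04  1.56633332e+00] [ 0.68  0.36 -0.52  1.46  0.18  1.37  0.15] [-1.19004341  0.73554283  0.33026022]
{'fx': 291.00740220267437, 'fy': 291.00740220267437, 'cx': 273.20972606053687, 'cy': 209.7859364408244, 'mount': array([[-3.74366303e-04,  9.63683484e-01,  2.67046816e-01,
         7.31146287e-02],
       [ 9.99999913e-01,  4.10574570e-04, -7.97525384e-05,
        -7.54820002e-04],
       [-1.86498836e-04,  2.67046763e-01, -9.63683554e-01,
        -1.62751168e-01],
       [ 0.00000000e+00,  0.00000000e+00,  0.00000000e+00,
         1.00000000e+00]])}
```

View pics/w1.png

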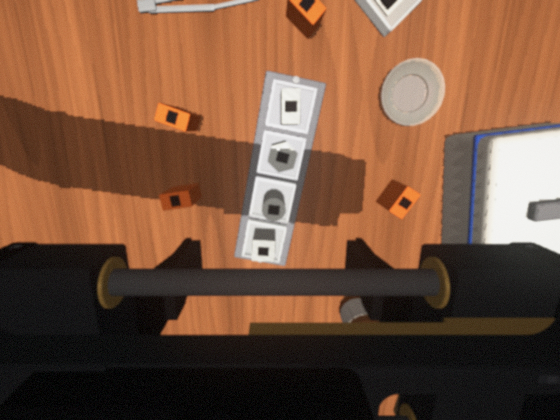

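The wrist view shows the row vertically, with the slab at (290,105), hex (283,157), round (274,208) and square (263,251). Oranges stand about 90 mm to either side. I'll enlarge this to read the yaws and re-measure the positions.

```bash
cat >> h.py <<'E'
def wcam(f):
    s=f["s"]; T=np.eye(4); T[:3,:3]=R.from_euler('xyz',s["tool_rot"]).as_matrix(); T[:3,3]=s["tool_pos"]
    C=T@f["mount"]; return dict(f,xyz=C[:3,3],attitude=R.from_matrix(C[:3,:3]).as_euler('xyz'))
E
python3 - <<'E'
from h import *
f=wcam(load("w1")); im=f["color"]
a=cv2.resize(im[70:270,230:330],None,fx=6,fy=6,interpolation=cv2.INTER_CUBIC)
cv2.imwrite("pics/w1c.png",np.hstack([a[:600,:400+0] if 0 else a[:600], ])[:, :600])
for n,h,p in zip("slab hex round square".split(),(.05,.05,.054,.046),[(290.5,105.5),(283,157),(274,209),(263.5,251)]):
    g=im[int(p[1])-6:int(p[1])+7,int(p[0])-6:int(p[0])+7].max(2)
    print(n,at_z(f,p,.011+h).round(4))
E
```

```text
slab [[ 0.5982 -0.1162  0.061 ]]
hex [[ 0.5905 -0.1696  0.061 ]]
round [[ 0.5804 -0.2278  0.065 ]]
square [[ 0.5674 -0.2829  0.057 ]]
```

View pics/w1c.png

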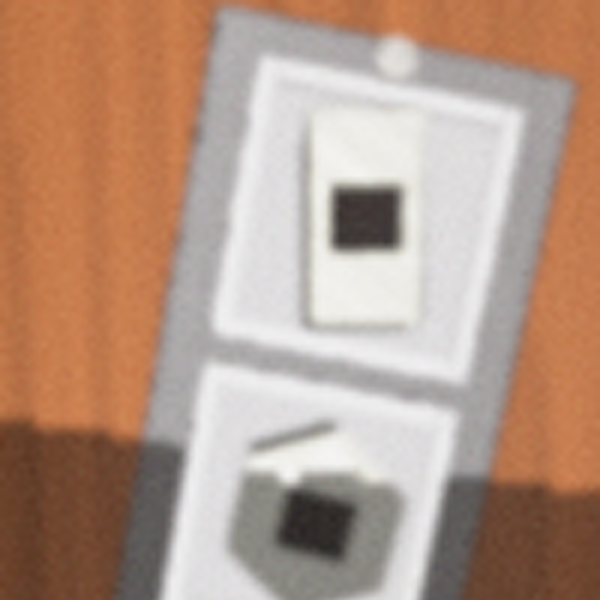

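Both cameras agree to about 1.5 mm. The slab, round and square are near yaw 0 and the hex is at about -0.17. I'll take the slab first.

Call:
step_arm(
  targets=[
    [0.97,0.18,1,0,0,0],
    [0.97,0.18,1,0,0,0],
    [0.97,0.18,1,0,0,0],
    [0.97,0.18,1,0,0,0],
    [0.97,0.18,1,0,0,0],
    [0,0,0,0,0,0],
    [0,0,0,0,0,0],
    [0,0,0,0,0,0],
  ],
  fingers=-1,
)

```text
clock: 3.82
tool_pos: [0.5992, -0.1172, 0.1231]
tool_rot: [3.141, 0.001, 1.565]
ft_force: [-0.3, -0.4, 0.6]
width: 0.0872
grasp_force: 0.0
```

Call:
step_arm(
  targets=[
    [0.05,-0.05,0.9,0,0,0],
    [0,0,1,0,0,0],
    [0,0,1,0,0,0],
    [0,0,1,0,0,0],
    [0,0,0.6,0,0,0],
    [0,0,0.35,0,0,0],
    [0,0,0,0,0,0],
    [0,0,0,0,0,0],
    [0,0,0,0,0,0],
  ],
)

```text
clock: 4.57
tool_pos: [0.5992, -0.1147, 0.0269]
tool_rot: [3.14, 0.001, 1.567]
ft_force: [1.1, -0.3, -0.1]
width: 0.0869
grasp_force: 0.0
```

Call:
step_arm(
  targets=[
    [0,0,0,0,0,0],
    [0,0,0,0,0,0],
    [0,0,0,0,0,0],
    [0,0,0,0,0,0],
    [0,0,0,0,0,0],
    [0,0,0,0,0,0],
    [0,0,0,0,0,0],
    [0,0,0,0,0,0],
    [0,0,0,0,0,0],
    [0,0,0,0,0,0],
  ],
  fingers=1,
  force=20,
)

```text
clock: 5.4
tool_pos: [0.5983, -0.1144, 0.0255]
tool_rot: [-3.142, 0.0, 1.567]
ft_force: [0.2, 0.3, 0.8]
width: 0.0285
grasp_force: 0.0
```

Call:
step_arm(
  targets=[
    [0,0,0,0,0,0],
    [0,0,0,0,0,0],
    [0,0,0,0,0,0],
    [0,0,0,0,0,0],
    [0,0,-0.3,0,0,0],
    [0,0,-0.8,0,0,0],
    [0,0,-1,0,0,0],
    [0,0,-1,0,0,0],
    [0,0,-0.9,0,0,0],
    [0,0,0,0,0,0],
  ],
)

```text
clock: 6.23
tool_pos: [0.6004, -0.1144, 0.1098]
tool_rot: [3.136, 0.001, 1.567]
ft_force: [0.3, 1.0, -1.0]
width: 0.0201
grasp_force: 20.0
```

Call:
step_arm(
  targets=[
    [0.5,-0.2,0,0,0,0],
    [0.9,-0.4,0,0,0,0],
    [0.9,-0.4,0,0,0,0],
    [0.9,-0.4,0,0,0,0],
    [0.9,-0.4,0,0,0,0],
    [0.9,-0.4,0,0,0,0],
    [0.9,-0.4,0,0,0,0],
    [0.9,-0.4,0,0,0,0],
    [0.9,-0.4,0,0,0,0],
    [0.9,-0.4,0,0,0,0],
  ],
)

```text
clock: 7.07
tool_pos: [0.5211, 0.0593, 0.1043]
tool_rot: [-3.139, 0.0, 1.568]
ft_force: [0.6, -0.2, -0.8]
width: 0.0199
grasp_force: 20.0
```

Call:
step_arm(
  targets=[
    [0.9,-0.4,0,0,0,0],
    [0.9,-0.4,0,0,0,0],
    [0.5,-0.35,0,0,0,0],
    [0.2,0,0,0,0,0],
    [0,0,0,0,0,0],
    [0,0,0,0,0,0],
    [0,0,0,0,0,0],
    [0,0,0,0,0,0],
  ],
)

```text
clock: 7.73
tool_pos: [0.5005, 0.1069, 0.1054]
tool_rot: [-3.141, 0.0, 1.565]
ft_force: [-0.3, -0.2, -0.0]
width: 0.0196
grasp_force: 20.0
```

Run:
```python
from h import *
s=monitor.get_state(); print(s["tool_pos"],s["tool_rot"])
f=grab_frame("wrist"); print(monitor.get_state()["tool_pos"]); cv2.imwrite("pics/w2.png",f["color"]); f["s"]=s; np.save("w2.npy",f,allow_pickle=True)
```

```text
[0.50050031 0.10694923 0.1053636 ] [-3.14143017e+00  2.79781666e-04  1.56536265e+00]
[0.50048366 0.10711146 0.10540677]
```

View pics/w2.png

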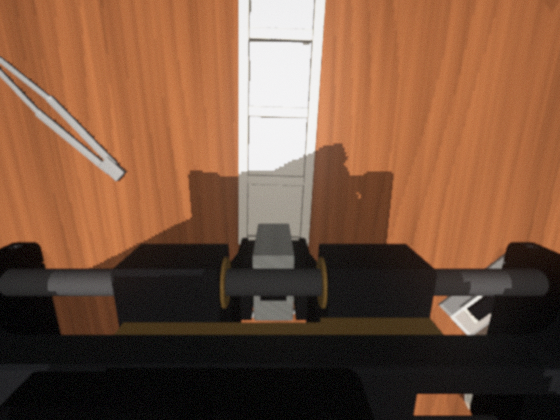

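The slab hangs straight above the right end of the tray. Tray wall lines show near rows 112 and 180, with outer edges at columns about 241 and 318. I'll check the tray pose against these.

Run:
```python
from h import *
f=wcam(load("w2")); print(at_z(f,[(240,112),(318,112),(280,40.5),(280,107.5),(280,116.5),(280,175),(280,184.5),(280,237)],.012).round(4))
g=f["color"][:, :, :].astype(int)
print(g[60,225:260].sum(1)//3, g[60,300:335].sum(1)//3, g[20:250,290].sum(1)//3)
```

```text
[[0.4725 0.194  0.012 ]
 [0.5377 0.1936 0.012 ]
 [0.5059 0.2472 0.012 ]
 [0.5059 0.1974 0.012 ]
 [0.5059 0.1902 0.012 ]
 [0.506  0.1409 0.012 ]
 [0.506  0.1324 0.012 ]
 [0.506  0.0826 0.012 ]]
[122 120 121 118 114 116 119 121 128 128 133 130 149 192 231 239 242 242
 241 240 241 241 233 208 189 220 236 243 241 241 241 240 241 241 241] [241 241 241 242 242 241 241 241 239 222 177 190 230 240 241 241 240 241
 242 237 221 173 149 145 143 139 135 142 139 140 135 137 131 127 131] [239 240 240 241 239 240 240 239 237 237 239 241 240 241 240 240 241 241
 232 192 137 149 215 239 241 242 240 241 241 241 242 241 242 242 242 241
 242 242 242 240 241 241 241 241 241 242 242 242 243 242 242 241 242 242
 241 242 241 242 243 240 243 243 242 243 242 242 243 242 242 242 242 243
 242 242 242 242 242 243 243 242 243 242 242 243 241 242 242 240 241 242
 244 242 243 243 243 241 231 214 228 240 242 243 243 242 244 242 241 243
 242 243 242 244 241 243 242 242 242 242 241 243 243 243 242 243 243 243
 242 242 242 243 242 242 242 242 242 243 242 243 242 242 234 207 173 161
 159 160 157 159 160 158 156 154 158 157 154 141 131 144 157 159 159 158
 157 151 151 148 154 150 158 155 156 158 155 154 157 157 154 152 158 156
 156 153 152 151 156 151 155 153 157 151 150 153 151 153 148 154 148 149
 151 152 153 152 149 149 150 144 145 144 134 128 125 119 117 114 104  94
  85  84  81  87  82  79  77  77  76  75  78  82  79  82]
```

Call:
step_arm(
  targets=[
    [0,0,0.6,0,0,0],
    [0,0,1,0,0,0],
    [0,0,1,0,0,0],
    [0,0,0.9,0,0,0],
    [0,0,0.5,0,0,0],
    [0,0,0.2,0,0,0],
    [0,0,0.13,0,0,0],
    [0,0,0,0,0,0],
    [0,0,0,0,0,0],
    [0,0,0,0,0,0],
  ],
)

```text
clock: 8.62
tool_pos: [0.5008, 0.1082, 0.0196]
tool_rot: [3.14, -0.0, 1.567]
ft_force: [-0.0, -0.6, -1.7]
width: 0.0198
grasp_force: 20.0
```

Call:
step_arm(
  targets=[
    [0,0,0,0,0,0],
    [0,0,0,0,0,0],
    [0,0,0,0,0,0],
    [0,0,0,0,0,0],
    [0,0,0,0,0,0],
    [0,0,0,0,0,0],
    [0,0,-0.4,0,0,0],
    [0,0,-0.8,0,0,0],
    [0,0,-1,0,0,0],
    [0,0,-1,0,0,0],
  ],
  fingers=-1,
)

```text
clock: 9.45
tool_pos: [0.4998, 0.1082, 0.084]
tool_rot: [-3.141, -0.0, 1.567]
ft_force: [0.3, -0.9, 0.6]
width: 0.0787
grasp_force: 0.0
```

Call:
step_arm(
  targets=[
    [0,0,-0.8,0,0,0],
    [-0.6,0.2,0,0,0,0],
    [-0.9,0.3,0,0,0,0],
    [-0.9,0.3,0,0,0,0],
    [-0.9,0.3,0,0,0,0],
    [-0.9,0.3,0,0,0,0],
    [-0.9,0.3,0,0,0,0],
    [-0.9,0.3,0,0,0,0],
    [-0.9,0.3,0,0,0,0],
    [-0.9,0.3,0,0,0,0],
  ],
)

```text
clock: 10.28
tool_pos: [0.5519, -0.049, 0.0996]
tool_rot: [3.141, 0.0, 1.567]
ft_force: [0.2, 0.1, -0.8]
width: 0.0871
grasp_force: 0.0
```

Call:
step_arm(
  targets=[
    [-0.9,0.3,0,0,0,0],
    [-0.9,0.3,0,0,0,0],
    [-0.9,0.3,0,0,0,0],
    [-0.9,0.3,0,0,0,0],
    [-0.9,0.3,0,0,0,0],
    [-0.9,0.3,0,0,0,0],
    [-0.6,0.13,0,0,0,1],
    [0,0,0,0,0,0.5],
    [0,0,0,0,0,0],
    [0,0,0,0,0,0],
  ],
)

```text
clock: 11.12
tool_pos: [0.5898, -0.1679, 0.0994]
tool_rot: [3.141, -0.0, 1.412]
ft_force: [-0.0, -0.2, 0.4]
width: 0.0873
grasp_force: 0.0
```

Call:
step_arm(
  targets=[
    [0,0,0,0,0,0],
    [0,0,0,0,0,0],
  ],
)

```text
clock: 11.28
tool_pos: [0.5897, -0.1676, 0.0992]
tool_rot: [3.141, -0.0, 1.412]
ft_force: [0.6, 0.1, -0.1]
width: 0.087
grasp_force: 0.0
```

Run:
```python
from h import *
s=monitor.get_state(); print(s["tool_pos"],s["tool_rot"])
f=grab_frame("top"); cv2.imwrite("pics/t2.png",f["color"]); np.save("t2.npy",f,allow_pickle=True)
```

```text
[ 0.58973393 -0.16756519  0.09919489] [ 3.14142770e+00 -1.42594008e-04  1.41242235e+00]
```

View pics/t2.png

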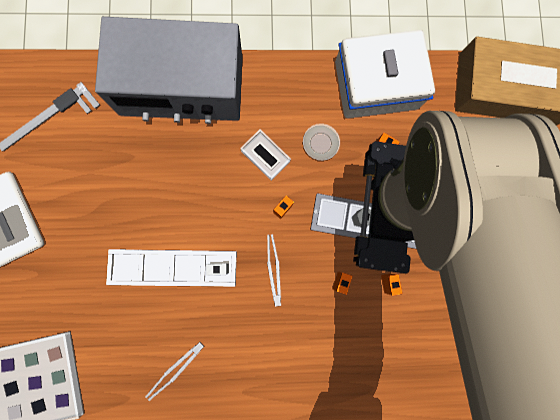

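The slab stands in the rightmost compartment at (219,268). Next I'll grasp the hex.

Call:
step_arm(
  targets=[
    [-0.07,0.02,0.5,0,0,0],
    [0,0,1,0,0,0],
    [0,0,1,0,0,0],
    [0,0,0.8,0,0,0],
    [0,0,0.4,0,0,0],
    [0,0,0,0,0,0],
    [0,0,0,0,0,0],
    [0,0,0,0,0,0],
  ],
)

```text
clock: 12.0
tool_pos: [0.5906, -0.1698, 0.0259]
tool_rot: [3.14, 0.0, 1.41]
ft_force: [-1.1, 0.2, 0.4]
width: 0.0867
grasp_force: 0.0
```

Call:
step_arm(
  targets=[
    [0,0,0,0,0,0],
    [0,0,0,0,0,0],
    [0,0,0,0,0,0],
    [0,0,0,0,0,0],
    [0,0,0,0,0,0],
    [0,0,0,0,0,0],
    [0,0,0,0,0,0],
    [0,0,0,0,0,0],
    [0,0,0,0,0,0],
    [0,0,0,0,0,0],
  ],
  fingers=1,
  force=20,
)

```text
clock: 12.83
tool_pos: [0.5899, -0.1697, 0.0249]
tool_rot: [3.142, 0.0, 1.41]
ft_force: [0.4, 0.4, -0.8]
width: 0.0308
grasp_force: 20.0
```

Call:
step_arm(
  targets=[
    [0,0,0,0,0,0],
    [0,0,0,0,0,0],
    [0,0,0,0,0,0],
    [0,0,0,0,0,0],
  ],
)

```text
clock: 13.17
tool_pos: [0.5899, -0.1697, 0.025]
tool_rot: [3.141, 0.0, 1.41]
ft_force: [1.4, 0.8, 0.1]
width: 0.0307
grasp_force: 20.0
```

Call:
step_arm(
  targets=[
    [0,0,-0.3,0,0,0],
    [0,0,-0.8,0,0,0],
    [0,0,-1,0,0,0],
    [0,0,-1,0,0,0],
    [0,0,-0.9,0,0,0],
    [0,0,0,0,0,-0.5],
    [0,0,0,0,0,-1],
    [0.6,-0.1,0,0,0,0],
    [0.9,-0.25,0,0,0,0],
    [0.9,-0.25,0,0,0,0],
  ],
)

```text
clock: 14.0
tool_pos: [0.5775, -0.1205, 0.1048]
tool_rot: [-3.141, -0.001, 1.563]
ft_force: [-0.3, -0.1, -0.4]
width: 0.0308
grasp_force: 20.0
```

Call:
step_arm(
  targets=[
    [0.9,-0.25,0,0,0,0],
    [0.9,-0.25,0,0,0,0],
    [0.9,-0.25,0,0,0,0],
    [0.9,-0.25,0,0,0,0],
    [0.9,-0.25,0,0,0,0],
    [0.9,-0.25,0,0,0,0],
    [0.9,-0.25,0,0,0,0],
    [0.9,-0.25,0,0,0,0],
    [0.9,-0.25,0,0,0,0],
    [0.9,-0.25,0,0,0,0],
  ],
)

```text
clock: 14.83
tool_pos: [0.5277, 0.0602, 0.1049]
tool_rot: [-3.141, 0.0, 1.564]
ft_force: [0.7, 0.7, -0.8]
width: 0.0306
grasp_force: 20.0
```

Call:
step_arm(
  targets=[
    [0.9,-0.25,0,0,0,0],
    [0.9,-0.25,0,0,0,0],
    [0.9,-0.25,0,0,0,0],
    [0.9,-0.25,0,0,0,0],
    [0.9,-0.25,0,0,0,0],
    [0.6,-0.06,0,0,0,0],
    [0.23,0,0,0,0,0],
    [0,0,0,0,0,0],
    [0,0,0,0,0,0],
    [0,0,0,0,0,0],
  ],
)

```text
clock: 15.67
tool_pos: [0.503, 0.1642, 0.1048]
tool_rot: [-3.141, 0.001, 1.565]
ft_force: [-0.2, -0.4, -1.7]
width: 0.0304
grasp_force: 20.0
```

Call:
step_arm(
  targets=[
    [0,0,0,0,0,0],
    [0,0,0,0,0,0],
  ],
)

```text
clock: 15.83
tool_pos: [0.5031, 0.1644, 0.1049]
tool_rot: [-3.142, 0.0, 1.565]
ft_force: [0.3, 0.4, -0.8]
width: 0.0307
grasp_force: 20.0
```

Call:
step_arm(
  targets=[
    [0,0,0.6,0,0,0],
    [0,0,1,0,0,0],
    [0,0,1,0,0,0],
    [0,0,0.9,0,0,0],
    [0,0,0.5,0,0,0],
    [0,0,0.2,0,0,0],
    [0,0,0.13,0,0,0],
    [0,0,0,0,0,0],
    [0,0,0,0,0,0],
    [0,0,0,0,0,0],
  ],
)

```text
clock: 16.67
tool_pos: [0.5036, 0.1654, 0.0191]
tool_rot: [3.14, -0.0, 1.567]
ft_force: [0.7, 0.8, -1.1]
width: 0.0306
grasp_force: 20.0
```

Call:
step_arm(
  targets=[
    [0,0,0,0,0,0],
    [0,0,0,0,0,0],
    [0,0,0,0,0,0],
    [0,0,0,0,0,0],
    [0,0,0,0,0,0],
    [0,0,0,0,0,0],
    [0,0,-0.4,0,0,0],
    [0,0,-0.8,0,0,0],
    [0,0,-1,0,0,0],
    [0,0,-1,0,0,0],
  ],
  fingers=-1,
)

```text
clock: 17.5
tool_pos: [0.5026, 0.1653, 0.0834]
tool_rot: [-3.141, -0.0, 1.567]
ft_force: [1.0, -0.7, 1.1]
width: 0.0845
grasp_force: 0.0
```

Call:
step_arm(
  targets=[
    [0,0,-0.8,0,0,0],
    [-0.6,0.1,0,0,0,0],
    [-0.93,0.19,0,0,0,0],
    [-0.93,0.19,0,0,0,0],
    [-0.93,0.19,0,0,0,0],
    [-0.93,0.19,0,0,0,0],
    [-0.93,0.19,0,0,0,0],
    [-0.93,0.19,0,0,0,0],
    [-0.93,0.19,0,0,0,0],
    [-0.93,0.19,0,0,0,0],
  ],
)

```text
clock: 18.33
tool_pos: [0.5349, 0.0034, 0.099]
tool_rot: [3.141, 0.0, 1.567]
ft_force: [0.5, -0.6, 0.1]
width: 0.0869
grasp_force: 0.0
```

Call:
step_arm(
  targets=[
    [-0.93,0.19,0,0,0,0],
    [-0.93,0.19,0,0,0,0],
    [-0.93,0.19,0,0,0,0],
    [-0.93,0.19,0,0,0,0],
    [-0.93,0.19,0,0,0,0],
    [-0.93,0.19,0,0,0,0],
    [-0.93,0.19,0,0,0,0],
    [-0.93,0.19,0,0,0,0],
    [-0.93,0.19,0,0,0,0],
    [-0.93,0.19,0,0,0,0],
  ],
)

```text
clock: 19.17
tool_pos: [0.5722, -0.1827, 0.099]
tool_rot: [3.141, 0.0, 1.567]
ft_force: [0.5, -0.1, 0.6]
width: 0.0869
grasp_force: 0.0
```

Call:
step_arm(
  targets=[
    [-0.93,0.19,0,0,0,0],
    [-0.93,0.19,0,0,0,0],
    [-0.4,0.06,0,0,0,0],
    [0,0,0,0,0,0],
    [0,0,0,0,0,0],
    [0,0,0,0,0,0],
    [0,0,0,0,0,0],
    [0,0,0,0,0,0],
  ],
)

```text
clock: 19.83
tool_pos: [0.5808, -0.2259, 0.0986]
tool_rot: [3.141, -0.0, 1.569]
ft_force: [0.8, -0.3, 0.5]
width: 0.0871
grasp_force: 0.0
```

Run:
```python
from h import *
s=monitor.get_state(); print(s["tool_pos"],s["tool_rot"])
a=[]
for n in ("scene","wrist"):
    f=grab_frame(n); f["s"]=s; np.save(n+"3.npy",f,allow_pickle=True)
    a.append(f["color"])
cv2.imwrite("pics/m3.png",cv2.resize(np.hstack(a),(800,300)))
```

```text
[ 0.58077025 -0.22588577  0.09855287] [ 3.14145218e+00 -1.59857011e-04  1.56856908e+00]
```

View pics/m3.png

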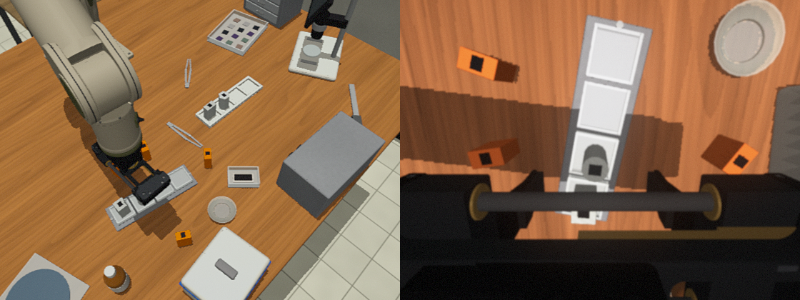

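Slab and hex stand upright in the two right compartments, and the gripper is centred over the round mount.

Call:
step_arm(
  targets=[
    [-0.08,-0.03,0.5,0,0,0],
    [0,0,1,0,0,0],
    [0,0,1,0,0,0],
    [0,0,0.8,0,0,0],
    [0,0,0.35,0,0,0],
    [0,0,0,0,0,0],
    [0,0,0,0,0,0],
    [0,0,0,0,0,0],
  ],
)

```text
clock: 20.6
tool_pos: [0.5808, -0.2289, 0.0264]
tool_rot: [3.14, 0.001, 1.567]
ft_force: [0.4, 0.5, 0.4]
width: 0.0868
grasp_force: 0.0
```

Call:
step_arm(
  targets=[
    [0,0,0,0,0,0],
    [0,0,0,0,0,0],
    [0,0,0,0,0,0],
    [0,0,0,0,0,0],
    [0,0,0,0,0,0],
    [0,0,0,0,0,0],
    [0,0,0,0,0,0],
    [0,0,0,0,0,0],
    [0,0,0,0,0,0],
    [0,0,0,0,0,0],
  ],
  fingers=1,
  force=20,
)

```text
clock: 21.43
tool_pos: [0.5801, -0.2287, 0.0254]
tool_rot: [3.142, 0.0, 1.567]
ft_force: [2.3, 0.4, 0.9]
width: 0.0281
grasp_force: 0.5
```

Call:
step_arm(
  targets=[
    [0,0,0,0,0,0],
    [0,0,0,0,0,0],
    [0,0,0,0,0,0],
    [0,0,0,0,0,0],
  ],
)

```text
clock: 21.77
tool_pos: [0.5801, -0.2287, 0.0253]
tool_rot: [3.142, 0.0, 1.567]
ft_force: [0.2, -0.2, -0.6]
width: 0.0275
grasp_force: 20.0
```

Call:
step_arm(
  targets=[
    [0,0,-0.3,0,0,0],
    [0,0,-0.8,0,0,0],
    [0,0,-1,0,0,0],
    [0,0,-1,0,0,0],
    [0,0,-0.9,0,0,0],
    [0,0,0,0,0,0],
    [0.6,-0.08,0,0,0,0],
    [0.93,-0.16,0,0,0,0],
    [0.93,-0.16,0,0,0,0],
    [0.93,-0.16,0,0,0,0],
  ],
)

```text
clock: 22.6
tool_pos: [0.5679, -0.1589, 0.1039]
tool_rot: [-3.139, -0.001, 1.567]
ft_force: [1.0, 1.6, -1.6]
width: 0.0278
grasp_force: 20.0
```

Call:
step_arm(
  targets=[
    [0.93,-0.16,0,0,0,0],
    [0.93,-0.16,0,0,0,0],
    [0.93,-0.16,0,0,0,0],
    [0.93,-0.16,0,0,0,0],
    [0.93,-0.16,0,0,0,0],
    [0.93,-0.16,0,0,0,0],
    [0.93,-0.16,0,0,0,0],
    [0.93,-0.16,0,0,0,0],
    [0.93,-0.16,0,0,0,0],
    [0.93,-0.16,0,0,0,0],
  ],
)

```text
clock: 23.43
tool_pos: [0.5362, 0.0269, 0.104]
tool_rot: [-3.14, -0.0, 1.568]
ft_force: [0.8, 0.0, -0.8]
width: 0.0271
grasp_force: 20.0
```

Call:
step_arm(
  targets=[
    [0.93,-0.16,0,0,0,0],
    [0.93,-0.16,0,0,0,0],
    [0.93,-0.16,0,0,0,0],
    [0.93,-0.16,0,0,0,0],
    [0.93,-0.16,0,0,0,0],
    [0.93,-0.16,0,0,0,0],
    [0.93,-0.16,0,0,0,0],
    [0.93,-0.16,0,0,0,0],
    [0.93,-0.16,0,0,0,0],
    [0.93,-0.16,0,0,0,0],
  ],
)

```text
clock: 24.27
tool_pos: [0.5048, 0.2126, 0.1041]
tool_rot: [-3.14, 0.001, 1.568]
ft_force: [0.8, 0.3, -1.3]
width: 0.0275
grasp_force: 20.0
```

Call:
step_arm(
  targets=[
    [0.56,-0.04,0,0,0,0],
    [0,0,0,0,0,0],
    [0,0,0,0,0,0],
    [0,0,0,0,0,0],
    [0,0,0,0,0,0],
    [0,0,0,0,0,0],
  ],
)

```text
clock: 24.77
tool_pos: [0.5061, 0.2213, 0.1052]
tool_rot: [3.142, 0.001, 1.565]
ft_force: [-0.1, -0.1, -1.3]
width: 0.0274
grasp_force: 20.0
```

Call:
step_arm(
  targets=[
    [0.07,0,0.6,0,0,0],
    [0,0,1,0,0,0],
    [0,0,1,0,0,0],
    [0,0,0.9,0,0,0],
    [0,0,0.5,0,0,0],
    [0,0,0.2,0,0,0],
    [0,0,0.13,0,0,0],
    [0,0,0,0,0,0],
    [0,0,0,0,0,0],
    [0,0,0,0,0,0],
  ],
)

```text
clock: 25.6
tool_pos: [0.5064, 0.2242, 0.0195]
tool_rot: [3.14, -0.0, 1.567]
ft_force: [0.5, -0.1, 0.2]
width: 0.0277
grasp_force: 20.0
```

Call:
step_arm(
  targets=[
    [0,0,0,0,0,0],
    [0,0,0,0,0,0],
    [0,0,0,0,0,0],
    [0,0,0,0,0,0],
    [0,0,0,0,0,0],
    [0,0,0,0,0,0],
    [0,0,-0.4,0,0,0],
    [0,0,-0.8,0,0,0],
    [0,0,-1,0,0,0],
    [0,0,-1,0,0,0],
  ],
  fingers=-1,
)

```text
clock: 26.43
tool_pos: [0.5055, 0.224, 0.0838]
tool_rot: [-3.141, 0.0, 1.567]
ft_force: [0.3, 0.0, -0.3]
width: 0.0838
grasp_force: 0.0
```

Call:
step_arm(
  targets=[
    [0,0,-0.8,0,0,0],
    [-0.6,0.03,0,0,0,0],
    [-0.93,0.12,0,0,0,0],
    [-0.93,0.12,0,0,0,0],
    [-0.93,0.12,0,0,0,0],
    [-0.93,0.12,0,0,0,0],
    [-0.93,0.12,0,0,0,0],
    [-0.93,0.12,0,0,0,0],
    [-0.93,0.12,0,0,0,0],
    [-0.93,0.12,0,0,0,0],
  ],
)

```text
clock: 27.27
tool_pos: [0.5247, 0.0616, 0.0986]
tool_rot: [-3.141, 0.0, 1.567]
ft_force: [0.0, 0.3, -0.2]
width: 0.0868
grasp_force: 0.0
```

Call:
step_arm(
  targets=[
    [-0.93,0.12,0,0,0,0],
    [-0.93,0.12,0,0,0,0],
    [-0.93,0.12,0,0,0,0],
    [-0.93,0.12,0,0,0,0],
    [-0.93,0.12,0,0,0,0],
    [-0.93,0.12,0,0,0,0],
    [-0.93,0.12,0,0,0,0],
    [-0.93,0.12,0,0,0,0],
    [-0.93,0.12,0,0,0,0],
    [-0.93,0.12,0,0,0,0],
  ],
)

```text
clock: 28.1
tool_pos: [0.5478, -0.1244, 0.0986]
tool_rot: [-3.141, 0.0, 1.567]
ft_force: [0.9, -0.7, -0.2]
width: 0.0871
grasp_force: 0.0
```

Call:
step_arm(
  targets=[
    [-0.93,0.12,0,0,0,0],
    [-0.93,0.12,0,0,0,0],
    [-0.93,0.12,0,0,0,0],
    [-0.93,0.12,0,0,0,0],
    [-0.93,0.12,0,0,0,0],
    [-0.93,0.12,0,0,0,0],
    [-0.93,0.12,0,0,0,0],
    [-0.93,0.12,0,0,0,0],
    [-0.47,0,0,0,0,0],
    [0,0,0,0,0,0],
  ],
)

```text
clock: 28.93
tool_pos: [0.5657, -0.2841, 0.0983]
tool_rot: [-3.141, 0.001, 1.563]
ft_force: [-0.6, -0.3, 0.1]
width: 0.087
grasp_force: 0.0
```

Call:
step_arm(
  targets=[
    [0,0,0,0,0,0],
    [0,0,0,0,0,0],
    [0,0,0,0,0,0],
    [0,0,0,0,0,0],
  ],
)

```text
clock: 29.27
tool_pos: [0.5671, -0.2801, 0.0989]
tool_rot: [3.141, -0.0, 1.569]
ft_force: [0.6, -1.0, 0.0]
width: 0.087
grasp_force: 0.0
```

Run:
```python
from h import *
s=monitor.get_state(); print(s["tool_pos"],s["tool_rot"])
a=[]
for n in ("top","wrist"):
    f=grab_frame(n); f["s"]=s; np.save(n+"4.npy",f,allow_pickle=True)
    a.append(f["color"])
cv2.imwrite("pics/m4.png",cv2.resize(np.hstack(a),(800,300)))
```

```text
[ 0.56707826 -0.28005088  0.09892784] [ 3.14139853e+00 -1.33252605e-04  1.56859189e+00]
```

View pics/m4.png

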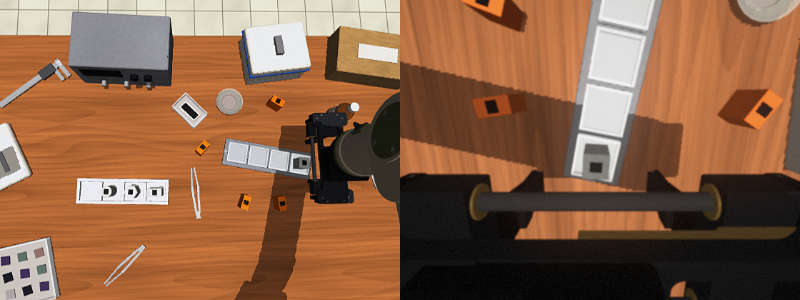

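Three mounts stand upright in the tray. The square is the last one left on the carrier, and the gripper is over it, clear of the bottle.

Call:
step_arm(
  targets=[
    [-0.06,0,0.5,0,0,0],
    [0,0,1,0,0,0],
    [0,0,1,0,0,0],
    [0,0,0.8,0,0,0],
    [0,0,0.35,0,0,0],
    [0,0,0,0,0,0],
    [0,0,0,0,0,0],
    [0,0,0,0,0,0],
  ],
)

```text
clock: 30.03
tool_pos: [0.5676, -0.2827, 0.0268]
tool_rot: [3.14, 0.001, 1.567]
ft_force: [-0.0, 0.3, -0.1]
width: 0.087
grasp_force: 0.0
```

Call:
step_arm(
  targets=[
    [0,0,0,0,0,0],
    [0,0,0,0,0,0],
    [0,0,0,0,0,0],
    [0,0,0,0,0,0],
    [0,0,0,0,0,0],
    [0,0,0,0,0,0],
    [0,0,0,0,0,0],
    [0,0,0,0,0,0],
    [0,0,0,0,0,0],
    [0,0,0,0,0,0],
  ],
  fingers=1,
  force=20,
)

```text
clock: 30.87
tool_pos: [0.5668, -0.2825, 0.0257]
tool_rot: [3.142, 0.0, 1.567]
ft_force: [-0.8, -0.5, -0.3]
width: 0.0281
grasp_force: 8.8
```

Call:
step_arm(
  targets=[
    [0,0,0,0,0,0],
    [0,0,0,0,0,0],
    [0,0,0,0,0,0],
    [0,0,0,0,0,0],
  ],
)

```text
clock: 31.2
tool_pos: [0.5669, -0.2824, 0.0257]
tool_rot: [3.142, 0.0, 1.567]
ft_force: [-0.2, -0.6, -0.7]
width: 0.0282
grasp_force: 19.6
```

Call:
step_arm(
  targets=[
    [0,0,-0.3,0,0,0],
    [0,0,-0.8,0,0,0],
    [0,0,-1,0,0,0],
    [0,0,-1,0,0,0],
    [0,0,-0.9,0,0,0],
    [0,0,0,0,0,0],
    [0.6,-0.1,0,0,0,0],
    [0.93,-0.1,0,0,0,0],
    [0.93,-0.1,0,0,0,0],
    [0.93,-0.1,0,0,0,0],
  ],
)

```text
clock: 32.03
tool_pos: [0.5579, -0.2126, 0.1043]
tool_rot: [-3.14, -0.001, 1.567]
ft_force: [0.5, 0.6, -1.2]
width: 0.0283
grasp_force: 19.6
```

Call:
step_arm(
  targets=[
    [0.93,-0.1,0,0,0,0],
    [0.93,-0.1,0,0,0,0],
    [0.93,-0.1,0,0,0,0],
    [0.93,-0.1,0,0,0,0],
    [0.93,-0.1,0,0,0,0],
    [0.93,-0.1,0,0,0,0],
    [0.93,-0.1,0,0,0,0],
    [0.93,-0.1,0,0,0,0],
    [0.93,-0.1,0,0,0,0],
    [0.93,-0.1,0,0,0,0],
  ],
)

```text
clock: 32.87
tool_pos: [0.5382, -0.0268, 0.1044]
tool_rot: [-3.139, -0.0, 1.568]
ft_force: [0.6, 0.1, -1.3]
width: 0.0283
grasp_force: 19.6
```

Call:
step_arm(
  targets=[
    [0.93,-0.1,0,0,0,0],
    [0.93,-0.1,0,0,0,0],
    [0.93,-0.1,0,0,0,0],
    [0.93,-0.1,0,0,0,0],
    [0.93,-0.1,0,0,0,0],
    [0.93,-0.1,0,0,0,0],
    [0.93,-0.1,0,0,0,0],
    [0.93,-0.1,0,0,0,0],
    [0.93,-0.1,0,0,0,0],
    [0.93,-0.1,0,0,0,0],
  ],
)

```text
clock: 33.7
tool_pos: [0.5188, 0.1587, 0.1044]
tool_rot: [-3.14, 0.001, 1.568]
ft_force: [0.7, -0.4, -1.1]
width: 0.0283
grasp_force: 19.6
```

Call:
step_arm(
  targets=[
    [0.93,-0.1,0,0,0,0],
    [0.93,-0.1,0,0,0,0],
    [0.93,-0.1,0,0,0,0],
    [0.93,-0.1,0,0,0,0],
    [0.93,-0.1,0,0,0,0],
    [0.93,-0.1,0,0,0,0],
    [0.58,-0.06,0,0,0,0],
    [0,0,0,0,0,0],
    [0,0,0,0,0,0],
    [0,0,0,0,0,0],
  ],
)

```text
clock: 34.53
tool_pos: [0.5077, 0.2795, 0.1052]
tool_rot: [-3.141, 0.001, 1.566]
ft_force: [0.5, -0.7, -1.3]
width: 0.028
grasp_force: 19.6
```

Call:
step_arm(
  targets=[
    [0,0,0,0,0,0],
    [0,0,0,0,0,0],
  ],
)

```text
clock: 34.7
tool_pos: [0.5082, 0.2795, 0.1056]
tool_rot: [3.141, 0.001, 1.565]
ft_force: [-0.4, 0.5, -1.2]
width: 0.0283
grasp_force: 19.6
```

Now I'll lower the square, release it, go up and withdraw towards the right.

Call:
step_arm(
  targets=[
    [0.05,0,0.6,0,0,0],
    [0,0,1,0,0,0],
    [0,0,1,0,0,0],
    [0,0,0.9,0,0,0],
    [0,0,0.5,0,0,0],
    [0,0,0.2,0,0,0],
    [0,0,0.13,0,0,0],
    [0,0,0,0,0,0],
    [0,0,0,0,0,0],
    [0,0,0,0,0,0],
  ],
)

```text
clock: 35.53
tool_pos: [0.5083, 0.2821, 0.0199]
tool_rot: [3.14, -0.001, 1.567]
ft_force: [0.6, 0.1, -0.8]
width: 0.0281
grasp_force: 19.7
```

Call:
step_arm(
  targets=[
    [0,0,0,0,0,0],
    [0,0,0,0,0,0],
    [0,0,0,0,0,0],
    [0,0,0,0,0,0],
    [0,0,0,0,0,0],
    [0,0,0,0,0,0],
    [0,0,-0.4,0,0,0],
    [0,0,-0.8,0,0,0],
    [0,0,-1,0,0,0],
    [0,0,-1,0,0,0],
  ],
  fingers=-1,
)

```text
clock: 36.37
tool_pos: [0.5075, 0.2818, 0.0842]
tool_rot: [-3.141, 0.0, 1.567]
ft_force: [1.0, -0.4, -0.5]
width: 0.0838
grasp_force: 0.0
```

Call:
step_arm(
  targets=[
    [0,0,-1,0,0,0],
    [0,0,-1,0,0,0],
    [0,0,-1,0,0,0],
    [-0.9,0,-0.5,0,0,0],
    [-0.9,0,0,0,0,0],
    [-0.9,0,0,0,0,0],
    [-0.9,0,0,0,0,0],
    [-0.9,0,0,0,0,0],
    [-0.9,0,0,0,0,0],
    [-0.9,0,0,0,0,0],
  ],
)

```text
clock: 37.2
tool_pos: [0.5072, 0.155, 0.1538]
tool_rot: [3.141, 0.0, 1.567]
ft_force: [0.1, -0.6, 0.0]
width: 0.087
grasp_force: 0.0
```

Call:
step_arm(
  targets=[
    [-0.9,0,0,0,0,0],
    [-0.9,0,0,0,0,0],
    [-0.9,0,0,0,0,0],
    [-0.9,0,0,0,0,0],
    [-0.9,0,0,0,0,0],
    [-0.9,0,0,0,0,0],
    [-0.9,0,0,0,0,0],
    [-0.9,0,0,0,0,0],
    [-0.9,0,0,0,0,0],
    [-0.9,0,0,0,0,0],
  ],
)

```text
clock: 38.03
tool_pos: [0.5066, -0.0249, 0.1538]
tool_rot: [3.141, 0.0, 1.567]
ft_force: [-0.4, -0.7, 0.1]
width: 0.0872
grasp_force: 0.0
```

Call:
step_arm(
  targets=[
    [-0.9,0,0,0,0,0],
    [-0.9,0,0,0,0,0],
    [-0.9,0,0,0,0,0],
    [0,0,0,0,0,0],
    [0,0,0,0,0,0],
    [0,0,0,0,0,0],
    [0,0,0,0,0,0],
    [0,0,0,0,0,0],
  ],
)

```text
clock: 38.7
tool_pos: [0.5065, -0.0772, 0.1533]
tool_rot: [3.141, -0.0, 1.569]
ft_force: [0.1, -0.1, 0.3]
width: 0.0868
grasp_force: 0.0
```

Run:
```python
from h import *
f=grab_frame("top"); np.save("top5.npy",f,allow_pickle=True); im=f["color"]
cv2.imwrite("pics/t5.png",cv2.resize(im[235:300,95:250],None,fx=5,fy=5,interpolation=cv2.INTER_CUBIC))
g=im[250:290,107:240].max(2)
k,lab,st,ce=cv2.connectedComponentsWithStats((g<45).astype(np.uint8))
for i in range(1,k):
    if st[i,4]>8: print((ce[i]+[107,250]).round(1),st[i,4])
```

```text
[161.5 266.5] 11
[117.2 266.9] 40
[129.4 270. ] 22
[148.1 267.6] 36
[227.1 267.6] 10
[182.4 268.4] 35
[216. 269.] 35
```

View pics/t5.png

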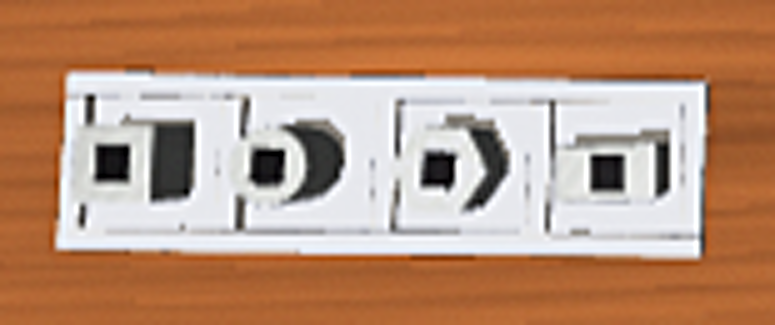

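All four mounts stand upright. From left to right they are square (117,267), round (148,268), hex (182,268) and slab (216,269). I'll check the positions in the tray frame, then hand in if they are good.

Run:
```python
from h import *
f=load("top5"); th=-.0399; Rm=np.array([[np.cos(th),-np.sin(th)],[np.sin(th),np.cos(th)]]); ok=True
for n,p,h,y in (("square",(117.2,266.9),.046,.087),("round",(148.1,267.6),.054,.029),("hex",(182.4,268.4),.05,-.029),("slab",(216,269),.05,-.087)):
    q=Rm.T@(at_z(f,p,h+.004)[0,:2]-[.5045,.1940]); print(n,q.round(4),y); ok&=abs(q[0])<.008 and abs(q[1]-y)<.008
print(ok)
if ok: print(hand_in())
```

```text
square [0.0005 0.0878] 0.087
round [0.0002 0.0312] 0.029
hex [-0.0005 -0.0282] -0.029
slab [-0.0007 -0.0879] -0.087
True
the job is handed in; nothing more can be done
None
```

I moved all four mounts into the tray in reverse order (square, round, hex, slab from left to right), each upright and within about 2 mm of its compartment centre in the last top-camera check, and handed the job in at about 39 s; the judge's result was not shown.

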